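# Clamp a stuffed circuit board and lift it level for inspection

## Task

Gently slide the soldering clamp's jaw shut until its fingers press on the circuit board's edge and it is nipped firmly between both pairs of fingers. Then take the clamp by its black handle, lift it with the board about ten centimetres straight up off the stand and finish while still holding it there, steady and level, so that I can look at the underside. The parts are not soldered yet, so do not tip the board, and leave everything else on the bench alone.

Things in the scene. Friction and masses are not known exactly. Their poses are not given: they have to be found in the camera images.
- stand: fixed loading stand: dark base 110 x 262 x 8 mm, four white pillars (tops 40 mm above the bench), an aluminium post at each end whose saddle (floor 84, walls to 95 mm high) holds a beam end with 2 mm play, also against shifting along y; it lifts straight out. Origin on the bench under the middle of the pillars; z up; y along its length, from the clamp's fixed fingers to its sliding jaw
- stand_nest (a point): point on the stand's axis level with the tops of the pillars, 40 mm above the bench, midway between the four; axes as the stand's
- clamp: loose dip-soldering clamp, about 0.56 kg: aluminium beam 240 x 20 x 14 mm high spanning the stand, black handle on top, fixed fingers hanging at the -y end, sliding jaw at +y. Origin mid-width at the beam's underside, 84 mm above the bench, 50 mm in +y from the fixed fingers' inner face; y along the beam (-97 to +143 mm), z up. It balances within about 10 mm of the handle's middle
- clamp_grip (a point): middle of the clamp's black handle, a block 20 mm thick (x), 56 mm long (y, along the beam), 32 mm high on two posts, its underside 16 mm clear of the beam's top. The point is 46 mm above the beam's underside, 130 mm above the bench at the start; axes as the clamp's. Can be gripped across its 20 mm from above
- fixed_fingers: the pair of L-shaped steel fingers fixed to the clamp; frame as the clamp's. Their inner face is at y = -50 mm; at its foot a ledge 5 mm deep reaches in under the board's edge, top 2 mm below the board's underside while the board lies on the pillars
- moving_fingers: the matching pair of fingers on the sliding jaw, facing -y; axes as the clamp's; the origin moves along y with the jaw, the inner face is at its own y = +20 mm
- jaw (a joint): travel of the sliding jaw along the beam in m: grows as the jaw opens (+y). The gap between the two pairs of fingers is 70 mm + this value, so it reads 0.030 when shut on the 100 mm board and starts between 0.045 and 0.068. It slides with about 5 N of friction and stays where it is left
- jaw_grip (a point): point for pinching the sliding jaw's dark steel block from above: block 26 mm wide (x), 24 mm along the beam (y), from 4 mm below to 42 mm above the beam's underside. The point is on its middle axis, 26 mm above the beam's underside, 110 mm above the bench; axes as the clamp's. With the jaw shut on the board, the block stands 14 mm from the handle's end
- board: circuit board with parts plugged in but not yet soldered (two blue capacitors 27 mm high, smaller parts), 80 (x) x 100 (y, along the beam) x 2 mm, about 0.09 kg; origin at the centre of its underside, z up. It lies loose on the four pillars under the beam, its y edges overhanging them, 1 to 4 mm short of the fixed fingers
- spare_board: bystander: a second board like it lying flat on the bench
- solder_spool: bystander: metal solder spool, 54 mm across, 50 mm high
- cutters: bystander: side cutters with yellow handles lying on the bench, 120 mm long
- capacitor_tray: bystander: open carton tray of capacitors, 100 x 140 x 30 mm
- screwdriver: bystander: black-handled screwdriver lying on the bench
- carton: bystander: flat white carton 160 x 200 x 50 mm
- cooling_fan: bystander: black square fan 119 x 119 x 25 mm standing upright on the carton

How it is judged:
By the outcome, as a careful person would: the job done as asked, in the order asked, and still so for the second after the job is handed in, while the arm keeps its last pose, push and grip.
It also fails if it takes over 42 s, if anything falls off the work surface, if the arm or the gripper's body presses on something with over 40 N, if the wrist force passes 120 N, or if a joint passes its speed limit or range.

## Robot

A 6-joint arm with a two-finger parallel gripper is mounted at the origin on the work surface. World frame = base frame: x ahead of the robot, y to its left, z up, the work surface at z = 0. Lengths are in m, angles in rad, forces in N, time in s.
With the tool pointing down it reaches from about 0.425 to 0.95 m from the base axis. Payload 3.5 kg.
Tool frame: the origin (TCP) lies on the centre line of the jaws, within the pads' length; the fingertips stand 25 mm ahead of it and the grasp point (between the pads) lies 6 mm ahead of it; y points along the fingers, z is the direction in which the jaws open and shut, and the axes are right-handed (so a half turn about y gives the same grasp; the last joint's range is limited). The gripper opens to 85 mm and grips with 20 to 120 N. Pads are 22 mm wide; open, the fingers measure 114 mm over their backs; the gripper's body (76 mm by 85 mm) begins 54 mm behind the grasp point. The pads swing forward as they close: fully open they stand 13 mm farther back than shut.
Start: joints at [1.126, 0.286, 1.577, -0, 1.279, -0.15], TCP at [0.196, 0.646, 0.256] pointing down, gripper open.
Joint ranges: [-2.77, 2.77], [-0.9, 2.22], [0.21, 2.48], [-1.53, 4.67], [0.24, 2.81], [-2.84, 2.84]. Speed limits (rad/s): [2.79, 2.79, 3.14, 3.14, 3.14, 3.14].

## Interface

Orientations are given as a unit quaternion [x, y, z, w].
In Python, from plant import ctrl gives the robot as it stands.
- The arm moves only by the tool arm_command, never from a script. Its argument "steps" is a list of rows, each an object with "hand": the opening, from 0 (shut) to 1 (fully open); "travel": the shift along the tool's x, y, z in units of 0.3 m (1.0 is 0.3 m), a list of three; "rotation": the turn, a rotation vector about the tool's x, y, z in units of 30 degrees (1.0 is 30 degrees), a list of three. A call has 1 to 20 rows; each row shifts and turns the pose as measured when the row begins, along the tool's axes as they then stand; what a row does not reach is not made up. A row lasts 1/8 s, in which the tool goes at most 62.5 mm and 10.7 degrees, less where a joint would pass 70% of its speed; a pose out of reach is approached as far as the arm can. A call with a number of a shift or a turn outside -1 to 1 is refused whole. A call with a gripper value outside its range is refused whole. The fingers move at their own pace and stop on an object; "grip_force" is the grip in N (left out, the last holds). Time passes only in rows, so rows that do not move let the fingers close. It gives the time, the measured TCP pose, the force and the opening at its end, in the units of the state.
- ctrl.get_state(): the state, without advancing time (a new reading comes with each control period).
- ctrl.read_camera(name): name is "scene" or "top" or "wrist"; returns (picture, depth): 420x560x3 uint8, blue, green, red; 420x560 float32, m along the optical axis (not along the pixel's ray), 0 where there is no reading.
- ctrl.camera_params(name): a dict with "fx", "fy", "cx", "cy" (pixels), "distortion" ([k1, k2, p1, p2, k3] as OpenCV has them; the pictures are not rectified), "extrinsics" (4x4, takes a point from camera to world coordinates); the wrist camera has in their place "tool_from_camera" (4x4, takes a point from camera to tool coordinates, whose origin is the TCP and whose axes are the tool frame's). Camera axes: x right, y down, z forward; pixel columns grow to the right and rows downward; lengths in m; the calibration is good to about 2 mm. A picture is of the moment at which its call begins: read the wrist's pose just before it. camera_params takes no time and is no camera call.
- ctrl.sign_off(): hands the job in, once; it reports no verdict.
Trained networks look in the newest picture that a camera, given by its name, has taken for a name from the list of things; names that differ only in an ending like _2 or _b are one class to them, and where a whole thing is asked for, a point or a joint stands for the part that bears it (a point fixed in the world has none). Each returns a list of dicts, best first, with "score" (0 to 1); they miss things now and then, are a little off and sometimes report something else, mostly with a low value. They report only what shows in the picture. A call takes as long as a camera call.
- ctrl.masks_of(camera, thing): "region" (420x560 bool, what is visible of it) and "at" ([column, row] in pixels, amid what is visible of it).
The state is a dict: "time": time; "qpos": joint angles; "dq": joint speeds; "joint_efforts": joint torques, N m; "eef_pos": TCP position; "tcp_rot": TCP orientation; "contact_force": force on the tool from outside, world axes, zero at the start; "wrist_torque": the same for the moment, N m; "opening": opening from 0.0 (shut) to 1.0 (fully open).
Only numpy, scipy, OpenCV 4.12 (cv2) and the standard library are available. Lean on these libraries where they do the work, as an engineer would, in place of code of your own. Each camera call takes 0.05 s, during which the arm holds its last target.

## Working session

There is one attempt and no reset: what is moved stays moved. The work goes in short steps, Python scripts to look and compute and a tool call to move; the robot and the scene stay as the last step left them, time stands still between calls to the robot, and variables do not carry over. Pictures are saved under pics/ and viewed, and the job is handed in when it is done.

Besides the shell and the picture viewer there is one more tool, called after "Call:" as name(argument=value, ...) on one line, values as JSON. arm_command: Moves the arm, as the interface text tells. Shifts and turns lie within -1 to 1; 1 stands for 0.3 m of shift or 30 degrees of turn. Its arguments: {"type":"object","properties":{"steps":{"type":"array","items":{"type":"object","properties":{"hand":{"type":"number"},"travel":{"type":"array","items":{"type":"number","minimum":-1,"maximum":1}},"rotation":{"type":"array","items":{"type":"number","minimum":-1,"maximum":1}}}}},"grip_force":{"type":"number"}},"required":["steps"]}

```bash
mkdir -p pics; ls; python3 - <<'E'
from plant import ctrl
import cv2
s=ctrl.get_state(); print(s)
for n in ["scene","top","wrist"]:
    im,d=ctrl.read_camera(n); cv2.imwrite(f"pics/{n}0.png",im)
    print(n,ctrl.camera_params(n))
E
```

```text
pics
{'time': 0.0, 'qpos': array([ 1.12598523e+00,  2.87169596e-01,  1.57818206e+00, -5.86830359e-06,
        1.27859118e+00, -1.50010475e-01]), 'dq': array([-0.0008109 ,  0.00131683,  0.00021896, -0.00107623, -0.00015443,
       -0.00032583]), 'joint_efforts': array([ 7.05223320e-04, -4.05978942e+01, -2.92626214e+01, -6.02118325e-05,
        5.80104446e-03,  3.75346133e-06]), 'eef_pos': array([0.1958396 , 0.64533983, 0.25494175]), 'tcp_rot': array([ 0.7002337 , -0.10409168,  0.10360848, -0.69864367]), 'contact_force': array([-0.21517409,  0.24318032, -0.41086253]), 'wrist_torque': array([ 0.00561598,  0.04422218, -0.02254409]), 'opening': 1.0009336600657972}
scene {'fx': 443.7105345875463, 'fy': 443.7105345875463, 'cx': 278.91966647798307, 'cy': 204.92889007527245, 'distortion': array([0.04409385, 0.        , 0.        , 0.        , 0.        ]), 'extrinsics': array([[-0.74474919,  0.55617524, -0.36880584,  1.03338456],
       [ 0.66725454,  0.61152948, -0.42520944,  0.59207881],
       [-0.01095532, -0.56276176, -0.82654654,  1.17878844],
       [ 0.        ,  0.        ,  0.      
[... 319 characters left out ...]
00426599,  0.03985893],
       [ 0.00617184, -0.1028756 , -0.99467508,  1.57252127],
       [ 0.        ,  0.        ,  0.        ,  1.        ]])}
wrist {'fx': 346.8386506420061, 'fy': 346.8386506420061, 'cx': 279.8168879755913, 'cy': 207.76704924640572, 'distortion': array([0.03020955, 0.        , 0.        , 0.        , 0.        ]), 'tool_from_camera': array([[ 4.90146288e-04,  9.52664446e-01,  3.04023375e-01,
        -7.79424937e-02],
       [-5.42829309e-04, -3.04023113e-01,  9.52664501e-01,
        -1.16804176e-01],
       [ 9.99999733e-01, -6.31977767e-04,  3.68118383e-04,
         1.96844864e-04],
       [ 0.00000000e+00,  0.00000000e+00,  0.00000000e+00,
         1.00000000e+00]])}
```

View pics/scene0.png

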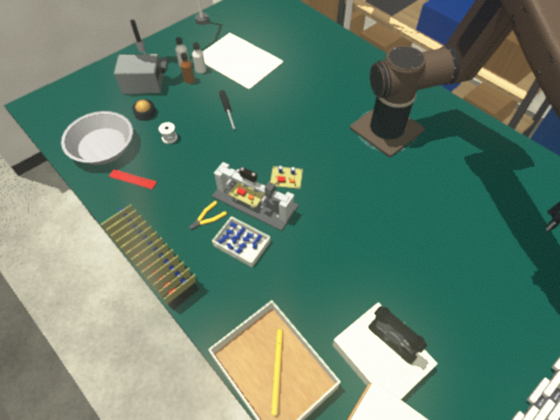

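View pics/top0.png

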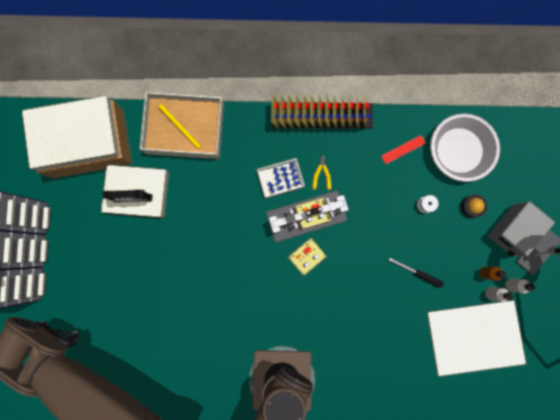

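View pics/wrist0.png

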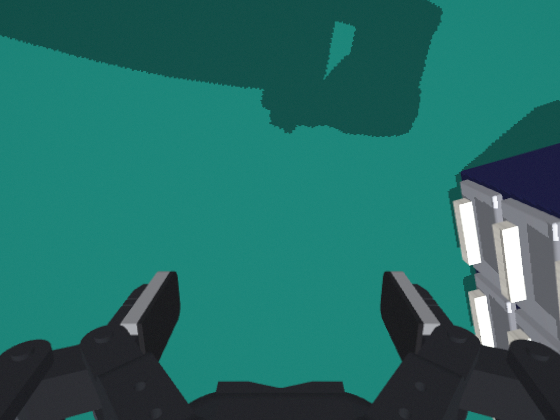

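The scene and top pictures show the stand with clamp at about (308,215) in the top view, tilted by about 15°. The tray, cutters and spare board lie close around it. Next I'll measure it.

```bash
cat > h.py <<'E'
from plant import ctrl
import cv2, numpy as np
from scipy.spatial.transform import Rotation as R
def extr(n):
    p=ctrl.camera_params(n)
    if n=="wrist":
        s=ctrl.get_state(); T=np.eye(4); T[:3,:3]=R.from_quat(s['tcp_rot']).as_matrix(); T[:3,3]=s['eef_pos']
        return p,T@p['tool_from_camera']
    return p,p['extrinsics']
def rays(p,uv):
    K=np.array([[p['fx'],0,p['cx']],[0,p['fy'],p['cy']],[0,0,1]])
    q=cv2.undistortPoints(np.asarray(uv,float).reshape(-1,1,2),K,p['distortion']).reshape(-1,2)
    return np.c_[q,np.ones(len(q))]
def cloud(n,depth,E=None):
    p,E0=extr(n); E=E0 if E is None else E
    h,w=depth.shape; u,v=np.meshgrid(np.arange(w),np.arange(h))
    r=rays(p,np.c_[u.ravel(),v.ravel()])*depth.ravel()[:,None]
    return (r@E[:3,:3].T+E[:3,3]).reshape(h,w,3)
def onplane(n,uv,z):
    p,E=extr(n); r=rays(p,uv)@E[:3,:3].T
    return E[:3,3]+r*((z-E[2,3])/r[:,2])[:,None]
def proj(n,X):
    p,E=extr(n); X=np.atleast_2d(X); c=(X-E[:3,3])@E[:3,:3]
    K=np.array([[p['fx'],0,p['cx']],[0,p['fy'],p['cy']],[0,0,1]])
    return cv2.projectPoints(c,np.zeros(3),np.zeros(3),K,p['distortion'])[0].reshape(-1,2)
E
python3 - <<'E'
from h import *
im,d=ctrl.read_camera("top"); C=cloud("top",d)
for t in ["stand","clamp","clamp_grip","jaw_grip","fixed_fingers","board","capacitor_tray","spare_board","solder_spool","cutters","carton"]:
    for m in ctrl.masks_of("top",t)[:2]:
        r=m['region']; P=C[r]; P=P[d[r]>0]
        b=cv2.minAreaRect(P[:,:2].astype(np.float32))
        print(t,round(m['score'],2),m['at'],r.sum(),P.mean(0).round(3),P[:,2].max().round(3),np.round(b[0],3),np.round(b[1],3),round(b[2],1))
cv2.imwrite("pics/crop.png",cv2.resize(im[140:290,220:370],(600,600),interpolation=cv2.INTER_CUBIC))
print(ctrl.get_state()['time'])
E
```

```text
stand 0.93 [297.4, 219.7] 1366 [ 0.549 -0.071  0.021] 0.107 [ 0.557 -0.084] [0.113 0.281] 18.5
clamp 0.88 [311.5, 215.4] 533 [ 0.556 -0.083  0.105] 0.154 [ 0.559 -0.077] [0.056 0.237] 13.1
clamp_grip 0.63 [313.0, 214.3] 555 [ 0.556 -0.079  0.107] 0.154 [ 0.557 -0.077] [0.061 0.24 ] 16.5
jaw_grip 0.29 [306.9, 258.4] 656 [ 0.412 -0.082  0.005] 0.036 [ 0.412 -0.082] [0.082 0.099] 42.0
fixed_fingers 0.48 [330.3, 210.4] 30 [ 0.577 -0.148  0.074] 0.089 [ 0.578 -0.149] [0.061 0.005] 17.9
fixed_fingers 0.22 [429.7, 279.3] 142 [ 0.347 -0.496  0.024] 0.034 [ 0.347 -0.497] [0.097 0.018] 65.4
board 0.86 [314.0, 216.9] 460 [ 0.558 -0.1    0.045] 0.078 [ 0.562 -0.1  ] [0.079 0.105] 17.8
capacitor_tray 0.88 [278.2, 181.2] 1194 [0.686 0.015 0.013] 0.04 [0.687 0.017] [0.108 0.141] 16.8
capacitor_tray 0.73 [136.8, 184.7] 2364 [0.628 0.505 0.048] 0.172 [0.63  0.516] [0.205 0.17 ] 86.2
spare_board 0.8 [307.8, 256.9] 665 [ 0.413 -0.082  0.005] 0.036 [ 0.412 -0.082] [0.08  0.103] 40.8
spare_board 0.32 [308.0, 217.5] 595 [ 0.554 -0.073  0.102] 0.154 [ 0.56  -0.075] [0.053 0.241] 13.5
solder_spool 0.58 [428.6, 200.1] 279 [ 0.6   -0.491  0.038] 0.058 [ 0.604 -0.502] [0.056 0.072] 19.6
cutters 0.58 [318.7, 170.7] 172 [ 0.708 -0.13   0.01 ] 0.021 [ 0.71 -0.13] [0.107 0.057] 0.5
cutters 0.53 [292.7, 218.3] 77 [ 0.537 -0.021  0.114] 0.14 [ 0.537 -0.02 ] [0.055 0.027] 11.3
carton 0.81 [137.6, 183.3] 2314 [0.629 0.508 0.05 ] 0.174 [0.626 0.517] [0.206 0.161] 86.2
0.75
```

View pics/crop.png

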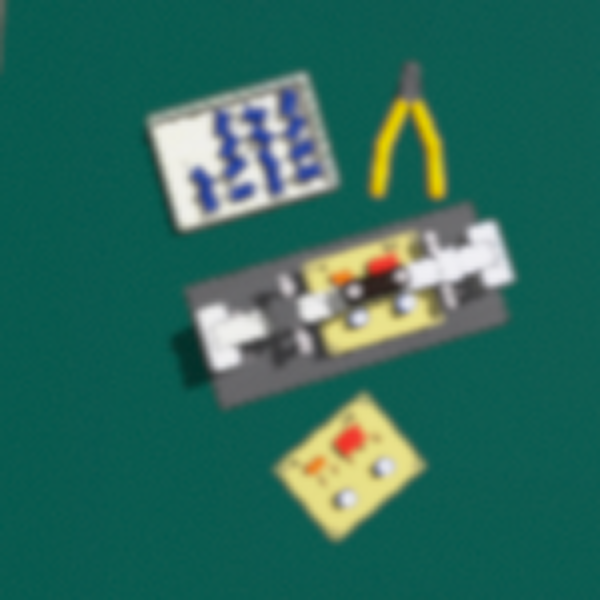

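```bash
python3 - <<'E'
from h import *
s=ctrl.get_state(); M=R.from_quat(s['tcp_rot']).as_matrix(); print(M.round(3))
print("yaw of z",np.degrees(np.arctan2(M[1,2],M[0,2])), np.degrees(np.arctan2(M[1,0],M[0,0])))
E
```

```text
[[ 0.957  0.     0.291]
 [-0.291  0.     0.957]
 [ 0.    -1.     0.   ]]
yaw of z 73.10941282331167 -16.890587363252223
```

Call:
arm_command(steps=[{"hand": 1,"travel": [0.119,-0.01,-0.126],"rotation": [0,0,0]},{"hand": 1,"travel": [0.119,-0.01,-0.126],"rotation": [0,0,0]},{"hand": 1,"travel": [0.119,-0.01,-0.126],"rotation": [0,0,0]},{"hand": 1,"travel": [0.119,-0.01,-0.126],"rotation": [0,0,0]},{"hand": 1,"travel": [0.119,-0.01,-0.126],"rotation": [0,0,0]},{"hand": 1,"travel": [0.119,-0.01,-0.126],"rotation": [0,0,0]},{"hand": 1,"travel": [0.119,-0.01,-0.126],"rotation": [0,0,0]},{"hand": 1,"travel": [0.119,-0.01,-0.126],"rotation": [0,0,0]},{"hand": 1,"travel": [0.119,-0.01,-0.126],"rotation": [0,0,0]},{"hand": 1,"travel": [0.119,-0.01,-0.126],"rotation": [0,0,0]},{"hand": 1,"travel": [0.119,-0.01,-0.126],"rotation": [0,0,0]},{"hand": 1,"travel": [0.119,-0.01,-0.126],"rotation": [0,0,0]},{"hand": 1,"travel": [0.119,-0.01,-0.126],"rotation": [0,0,0]}])

```text
time: 2.38
eef_pos: [0.5061, 0.0256, 0.2997]
tcp_rot: [-0.698, 0.098, -0.105, 0.702]
contact_force: [-0.1, 0.1, 0.2]
opening: 1.0
```

Call:
arm_command(steps=[{"hand": 1,"travel": [0,0,0],"rotation": [0,0.314,0]},{"hand": 1,"travel": [0,0,0],"rotation": [0,0.314,0]},{"hand": 1,"travel": [0,0,0],"rotation": [0,0.314,0]},{"hand": 1,"travel": [0,0,0],"rotation": [0,0.314,0]},{"hand": 1,"travel": [0,0,0],"rotation": [0,0.314,0]},{"hand": 1,"travel": [0,0,0],"rotation": [0,0.314,0]},{"hand": 1,"travel": [0.153,0,0.023],"rotation": [0,0,0]},{"hand": 1,"travel": [0.153,0,0.023],"rotation": [0,0,0]},{"hand": 1,"travel": [0.153,0,0.023],"rotation": [0,0,0]},{"hand": 1,"travel": [0,0,0],"rotation": [0,0,0]}])

```text
time: 3.62
eef_pos: [0.5642, -0.11, 0.3025]
tcp_rot: [-0.556, 0.428, -0.436, 0.564]
contact_force: [0.8, 0.0, 0.4]
opening: 0.997
```

```bash
python3 - <<'E'
from h import *
s=ctrl.get_state(); M=R.from_quat(s['tcp_rot']).as_matrix(); print(s['time'],s['eef_pos'],M.round(3))
p,E=extr("wrist")
im,d=ctrl.read_camera("wrist"); C=cloud("wrist",d,E); np.savez("w1.npz",im=im,d=d,C=C,E=E)
cv2.imwrite("pics/w1.png",im)
for t in ["clamp","clamp_grip","jaw_grip","moving_fingers","board"]:
    for m in ctrl.masks_of("wrist",t)[:2]:
        r=m['region']; P=C[r]; P=P[d[r]>0]
        b=cv2.minAreaRect(P[:,:2].astype(np.float32))
        print(t,round(m['score'],2),m['at'],r.sum(),P.mean(0).round(3),P[:,2].max().round(3),np.round(b[0],3),np.round(b[1],3),round(b[2],1))
E
```

```text
3.625 [ 0.56416632 -0.11004262  0.30245254] [[ 0.254  0.016  0.967]
 [-0.967  0.002  0.254]
 [ 0.002 -1.     0.016]]
clamp 0.8 [275.0, 130.9] 7541 [ 0.553 -0.068  0.106] 0.147 [ 0.556 -0.077] [0.071 0.238] 18.1
clamp_grip 0.75 [276.2, 126.5] 7427 [ 0.553 -0.067  0.108] 0.147 [ 0.555 -0.077] [0.07 0.24] 18.9
clamp_grip 0.56 [274.0, 84.3] 1527 [ 0.539 -0.022  0.106] 0.128 [ 0.539 -0.026] [0.068 0.039] 38.5
jaw_grip 0.67 [273.5, 81.3] 1598 [ 0.538 -0.022  0.106] 0.128 [ 0.543 -0.026] [0.043 0.065] 81.3
jaw_grip 0.58 [274.1, 128.3] 7629 [ 0.554 -0.067  0.106] 0.147 [ 0.553 -0.08 ] [0.081 0.24 ] 20.9
moving_fingers 0.92 [258.9, 87.7] 430 [ 0.54  -0.029  0.07 ] 0.086 [ 0.541 -0.03 ] [0.067 0.012] 18.0
board 0.81 [266.8, 153.1] 4600 [ 0.562 -0.093  0.045] 0.142 [ 0.564 -0.101] [0.089 0.11 ] 17.7
```

View pics/w1.png

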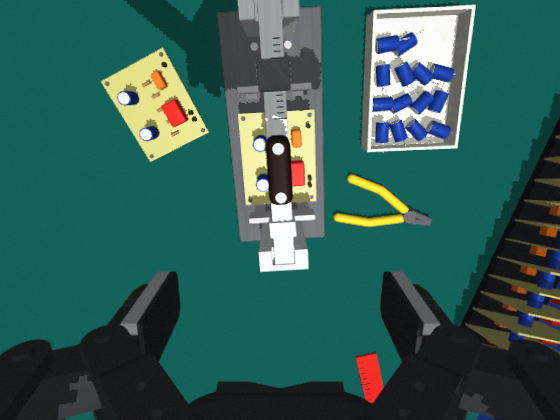

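The wrist picture shows the beam running down the image: jaw block at (273,73), black handle at (279,170), and fixed fingers at row 217. The masks agree. Next I'll fit the pose from the height slices.

```bash
python3 - <<'E'
from h import *
D=np.load("w1.npz"); C=D['C']; d=D['d']; im=D['im']
P=C.reshape(-1,3); ok=(d.ravel()>0)&(np.hypot(P[:,0]-.555,P[:,1]+.077)<.17); 
Q=P[ok]; ro=np.arange(d.size)[ok]
def fit(lo,hi,lab,sel=None):
    m=(Q[:,2]>lo)&(Q[:,2]<hi)
    if sel is not None: m&=sel
    q=Q[m]; b=cv2.minAreaRect(q[:,:2].astype(np.float32)); px=ro[m]
    print(lab,m.sum(),np.round(b[0],4),np.round(b[1],4),round(b[2],2),"zmed",np.median(q[:,2]).round(4),"cols",(px%560).min(),(px%560).max(),"rows",(px//560).min(),(px//560).max())
    return q
h=np.histogram(Q[:,2],bins=np.arange(0,.16,.004)); print([(round(a,3),int(n)) for a,n in zip(h[1],h[0]) if n>30])
fit(.139,.152,"handle"); fit(.120,.1335,"block",Q[:,1]>-.05); q=fit(.094,.103,"beam")
u=np.linalg.svd(q[:,:2]-q[:,:2].mean(0))[2][0] if len(q)<6000 else None
print(u, np.degrees(np.arctan2(-u[0],u[1])) if u is not None else '')
m=ctrl.masks_of("wrist","board")
E
```

```text
[(np.float64(0.0), 10244), (np.float64(0.004), 8567), (np.float64(0.008), 2522), (np.float64(0.012), 770), (np.float64(0.016), 1823), (np.float64(0.02), 604), (np.float64(0.024), 1393), (np.float64(0.028), 735), (np.float64(0.032), 59), (np.float64(0.036), 457), (np.float64(0.04), 3372), (np.float64(0.044), 144), (np.float64(0.048), 114), (np.float64(0.052), 270), (np.float64(0.056), 355), (np.float64(0.06), 116), (np.float64(0.064), 401), (np.float64(0.068), 125), (np.float64(0.072), 123), (np.float64(0.076), 131), (np.float64(0.08), 680), (np.float64(0.084), 157), (np.float64(0.088), 106), (np.float64(0.092), 1493), (np.float64(0.096), 3049), (np.float64(0.1), 369), (np.float64(0.12), 98), (np.float64(0.124), 1015), (np.float64(0.136), 69), (np.float64(0.14), 562), (np.float64(0.144), 950)]
handle 1556 [ 0.5609 -0.0906] [0.0199 0.0557] 18.0 zmed 0.1445 cols 265 292 rows 137 204
block 1093 [ 0.5377 -0.0191] [0.0267 0.0245] 17.34 zmed 0.1251 cols 256 290 rows 57 91
beam 4310 [ 0.557  -0.0809] [0.0501 0.2472] 17.8 zmed 0.097 cols 238 307 rows 0 270
[ 0.30777189 -0.95146017] -162.07499442767835
```

```bash
cat >> h.py <<'E'
A=np.radians(17.9); CX=np.array([np.cos(A),np.sin(A),0]); CY=np.array([-np.sin(A),np.cos(A),0])
RD=np.c_[-CY,[0,0,-1],CX]
def to(pos,s=None):
    s=s or ctrl.get_state(); M=R.from_quat(s['tcp_rot']).as_matrix()
    t=M.T@(np.array(pos)-s['eef_pos']); r=R.from_matrix(M.T@RD).as_rotvec(degrees=True)
    print("t",s['time'],"pos",s['eef_pos'].round(4),"travel units",(t/.3).round(4),"mm",(t*1e3).round(1),"rot units",(r/30).round(4),"F",s['contact_force'].round(1),"T",s['wrist_torque'].round(2),"op",round(s['opening'],3))
E
python3 -c "
from h import *
to([.5377,-.0191,.20])"
```

```text
t 3.975 pos [ 0.5633 -0.1064  0.3029] travel units [-0.3037  0.3422 -0.0127] mm [-91.1 102.7  -3.8] rot units [-0.0316 -0.0957  0.004 ] F [-0.4 -0.7  0.5] T [-0.03  0.01 -0.  ] op 0.998
```

Call:
arm_command(steps=[{"hand": 0.7,"travel": [-0.1,0.1,0],"rotation": [-0.03,-0.096,0.004]},{"hand": 0.7,"travel": [-0.1,0.1,0],"rotation": [0,0,0]},{"hand": 0.7,"travel": [-0.1,0.1,0],"rotation": [0,0,0]},{"hand": 0.7,"travel": [0,0,0],"rotation": [0,0,0]},{"hand": 0.7,"travel": [0,0,0],"rotation": [0,0,0]}])

```text
time: 4.6
eef_pos: [0.5373, -0.0159, 0.2134]
tcp_rot: [-0.572, 0.412, -0.417, 0.574]
contact_force: [0.4, -0.1, -0.5]
opening: 0.704
```

```bash
python3 - <<'E'
from h import *
to([.5377,-.0191,.116])
p,E=extr("wrist"); print(ctrl.get_state()['dq'].round(3))
im,d=ctrl.read_camera("wrist"); C=cloud("wrist",d,E); cv2.imwrite("pics/w2.png",im)
P=C[d>0]; 
for lo,hi,l in [(.139,.152,"handle"),(.120,.1335,"block"),(.094,.103,"beam")]:
    m=(P[:,2]>lo)&(P[:,2]<hi)&(np.hypot(P[:,0]-.555,P[:,1]+.077)<.15)
    if l=="block": m&=P[:,1]>-.05
    if m.sum()<20: print(l,"few"); continue
    q=P[m]; b=cv2.minAreaRect(q[:,:2].astype(np.float32)); print(l,m.sum(),np.round(b[0],4),np.round(b[1],4),round(b[2],2),np.median(q[:,2]).round(4))
E
```

```text
t 4.6 pos [ 0.5373 -0.0159  0.2134] travel units [ 0.0092  0.3246 -0.0039] mm [ 2.8 97.4 -1.2] rot units [-0.0105  0.0116  0.008 ] F [ 0.4 -0.1 -0.5] T [ 0.01 -0.02  0.04] op 0.704
[0.012 0.001 0.022 0.004 0.003 0.001]
handle 2138 [ 0.5607 -0.0899] [0.0196 0.0548] 17.42 0.1445
block 1533 [ 0.5374 -0.0187] [0.027  0.0244] 16.94 0.125
beam 4399 [ 0.5465 -0.0583] [0.0496 0.2158] 16.14 0.0969
```

View pics/w2.png

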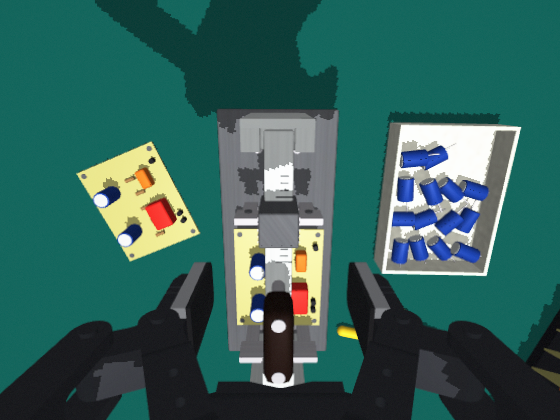

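The picture matches the fits: block at (279,222), midway between the fingers and about 3 mm ahead. Descending to the block now.

Call:
arm_command(steps=[{"hand": 0.7,"travel": [0.008,0.1,-0.003],"rotation": [-0.01,0.008,0.008]},{"hand": 0.7,"travel": [0,0.1,0],"rotation": [0,0,0]},{"hand": 0.7,"travel": [0,0.09,0],"rotation": [0,0,0]},{"hand": 0.7,"travel": [0,0,0],"rotation": [0,0,0]},{"hand": 0.7,"travel": [0,0,0],"rotation": [0,0,0]}])

```text
time: 5.28
eef_pos: [0.5448, -0.0238, 0.1335]
tcp_rot: [-0.569, 0.411, -0.423, 0.573]
contact_force: [-0.2, -0.5, -0.2]
opening: 0.699
```

```bash
python3 -c "
from h import *
to([.5375,-.0189,.119])"
```

```text
t 5.275 pos [ 0.5448 -0.0238  0.1335] travel units [-0.0234  0.048  -0.0189] mm [-7.  14.4 -5.7] rot units [-0.0277 -0.0056  0.0176] F [-0.2 -0.5 -0.2] T [-0.    0.01  0.  ] op 0.699
```

Call:
arm_command(steps=[{"hand": 0.7,"travel": [-0.023,0.01,-0.019],"rotation": [-0.028,-0.006,0.018]},{"hand": 0.7,"travel": [0,0,0],"rotation": [0,0,0]},{"hand": 0.7,"travel": [0,0,0],"rotation": [0,0,0]}])

```text
time: 5.65
eef_pos: [0.5388, -0.0192, 0.1339]
tcp_rot: [-0.571, 0.415, -0.418, 0.572]
contact_force: [-0.1, 0.0, 0.1]
opening: 0.696
```

```bash
python3 -c "
from h import *
to([.5375,-.0189,.119])"
```

```text
t 5.65 pos [ 0.5388 -0.0192  0.1339] travel units [-0.0025  0.0495 -0.004 ] mm [-0.8 14.9 -1.2] rot units [-0.008   0.0005  0.0044] F [-0.1  0.   0.1] T [-0.02 -0.02 -0.01] op 0.696
```

Call:
arm_command(steps=[{"hand": 0.7,"travel": [-0.004,0.03,-0.006],"rotation": [-0.008,0,0.004]},{"hand": 0.7,"travel": [0,0.03,0],"rotation": [0,0,0]},{"hand": 0.7,"travel": [0,0,0],"rotation": [0,0,0]}])

```text
time: 6.02
eef_pos: [0.5364, -0.0184, 0.1145]
tcp_rot: [0.572, -0.416, 0.416, -0.572]
contact_force: [0.6, -0.5, 0.0]
opening: 0.7
```

```bash
python3 -c "
from h import *
to([.5375,-.0189,.119])"
```

```text
t 6.025 pos [ 0.5364 -0.0184  0.1145] travel units [ 0.0027 -0.015   0.003 ] mm [ 0.8 -4.5  0.9] rot units [ 0.0012  0.001  -0.0002] F [ 0.6 -0.5  0. ] T [-0.01 -0.03 -0.05] op 0.7
```

Call:
arm_command(steps=[{"hand": 0.7,"travel": [0.003,-0.014,0.004],"rotation": [0,0,0]},{"hand": 0.7,"travel": [0,0,0],"rotation": [0,0,0]}])

```text
time: 6.28
eef_pos: [0.538, -0.019, 0.1188]
tcp_rot: [0.572, -0.416, 0.416, -0.572]
contact_force: [1.0, -0.2, 0.3]
opening: 0.707
```

```bash
python3 -c "
from h import *
to([.5375,-.0189,.119])"
```

```text
t 6.275 pos [ 0.538  -0.019   0.1188] travel units [-0.0008 -0.0008 -0.0014] mm [-0.2 -0.2 -0.4] rot units [ 0.0017  0.001  -0.0004] F [ 1.  -0.2  0.3] T [-0.03  0.   -0.02] op 0.707
```

Call:
arm_command(grip_force=25, steps=[{"hand": 0.4,"travel": [0,0,0],"rotation": [0,0,0]},{"hand": 0.3,"travel": [0,0,0],"rotation": [0,0,0]},{"hand": 0.15,"travel": [0,0,0],"rotation": [0,0,0]},{"hand": 0,"travel": [0,0,0],"rotation": [0,0,0]},{"hand": 0,"travel": [0,0,0],"rotation": [0,0,0]}])

```text
time: 6.9
eef_pos: [0.538, -0.0192, 0.1193]
tcp_rot: [0.572, -0.416, 0.416, -0.572]
contact_force: [-0.7, 0.2, 1.2]
opening: 0.298
```

```bash
python3 -c "
from h import *
to([.5375,-.0189,.119])"
```

```text
t 6.9 pos [ 0.538  -0.0192  0.1193] travel units [-0.0013  0.0011 -0.0012] mm [-0.4  0.3 -0.4] rot units [0.002  0.002  0.0004] F [-0.7  0.2  1.2] T [0.05 0.06 0.02] op 0.298
```

Call:
arm_command(steps=[{"hand": 0,"travel": [0.01,0,0],"rotation": [0,0,0]},{"hand": 0,"travel": [0.01,0,0],"rotation": [0,0,0]},{"hand": 0,"travel": [0.01,0,0],"rotation": [0,0,0]},{"hand": 0,"travel": [0.01,0,0],"rotation": [0,0,0]}])

```text
time: 7.4
eef_pos: [0.5407, -0.027, 0.1194]
tcp_rot: [-0.571, 0.419, -0.413, 0.573]
contact_force: [-1.8, 4.9, 2.4]
opening: 0.301
```

```bash
cat >> h.py <<'E'
def st():
    s=ctrl.get_state(); q=s['eef_pos']-np.array([.538,-.0192,.1193]); f=s['contact_force']
    print("slid mm",(-q@CY*1e3).round(2),"x",(q@CX*1e3).round(2),"z",(q[2]*1e3).round(2),"F cy,cx,z",(f@CY).round(1),(f@CX).round(1),f[2].round(1)); to([.5375,-.0189,.119])
E
python3 -c "
from h import *
st()"
```

```text
slid mm 8.28 x 0.18 z 0.08 F cy,cx,z 5.3 -0.2 2.4
t 7.4 pos [ 0.5407 -0.027   0.1194] travel units [-0.0291  0.0015 -0.0018] mm [-8.7  0.5 -0.6] rot units [ 0.0034  0.0018 -0.0159] F [-1.8  4.9  2.4] T [ 0.37  0.18 -0.01] op 0.301
```

Call:
arm_command(steps=[{"hand": 0,"travel": [0.01,0,-0.001],"rotation": [0,0,-0.008]},{"hand": 0,"travel": [0.01,0,0],"rotation": [0,0,-0.008]},{"hand": 0,"travel": [0.01,0,0],"rotation": [0,0,0]}])

```text
time: 7.78
eef_pos: [0.5429, -0.0336, 0.1194]
tcp_rot: [-0.571, 0.418, -0.414, 0.572]
contact_force: [-2.2, 4.4, 2.9]
opening: 0.3
```

```bash
python3 -c "
from h import *
st()"
```

```text
slid mm 15.15 x 0.2 z 0.07 F cy,cx,z 4.9 -0.8 2.9
t 7.775 pos [ 0.5429 -0.0336  0.1194] travel units [-0.0519  0.0015 -0.002 ] mm [-15.6   0.5  -0.6] rot units [ 0.0031  0.     -0.0107] F [-2.2  4.4  2.9] T [0.64 0.19 0.1 ] op 0.3
```

Call:
arm_command(steps=[{"hand": 0,"travel": [0.006,0,0],"rotation": [0,0,-0.008]},{"hand": 0,"travel": [0.006,0,0],"rotation": [0,0,-0.005]},{"hand": 0,"travel": [0.006,0,0],"rotation": [0,0,0]}])

```text
time: 8.15
eef_pos: [0.5439, -0.0368, 0.1194]
tcp_rot: [-0.571, 0.418, -0.415, 0.572]
contact_force: [-1.8, 5.1, 2.6]
opening: 0.3
```

```bash
python3 -c "
from h import *
st()"
```

```text
slid mm 18.62 x 0.24 z 0.06 F cy,cx,z 5.4 -0.2 2.6
t 8.15 pos [ 0.5439 -0.0368  0.1194] travel units [-0.0635  0.0015 -0.0021] mm [-19.1   0.4  -0.6] rot units [ 0.0045 -0.0009 -0.0075] F [-1.8  5.1  2.6] T [0.69 0.18 0.06] op 0.3
```

Call:
arm_command(steps=[{"hand": 0,"travel": [0.006,0,0],"rotation": [0,0,-0.005]},{"hand": 0,"travel": [0.006,0,0],"rotation": [0,0,0]}])

```text
time: 8.4
eef_pos: [0.5446, -0.0389, 0.1194]
tcp_rot: [-0.571, 0.418, -0.414, 0.572]
contact_force: [-1.8, 5.3, 3.1]
opening: 0.301
```

```bash
python3 -c "
from h import *
st()"
```

```text
slid mm 20.72 x 0.23 z 0.07 F cy,cx,z 5.6 -0.1 3.1
t 8.4 pos [ 0.5446 -0.0389  0.1194] travel units [-0.0705  0.0016 -0.0021] mm [-21.2   0.5  -0.6] rot units [ 0.0056 -0.0012 -0.0097] F [-1.8  5.3  3.1] T [0.67 0.19 0.12] op 0.301
```

Call:
arm_command(steps=[{"hand": 0,"travel": [0.005,0,0],"rotation": [0,0,-0.005]}])

```text
time: 8.52
eef_pos: [0.5448, -0.0396, 0.1193]
tcp_rot: [0.572, -0.418, 0.414, -0.572]
contact_force: [-1.4, 5.0, 2.7]
opening: 0.302
```

```bash
python3 -c "
from h import *
st()"
```

```text
slid mm 21.49 x 0.23 z 0.03 F cy,cx,z 5.2 0.2 2.7
t 8.525 pos [ 0.5448 -0.0396  0.1193] travel units [-0.0731  0.0014 -0.0021] mm [-21.9   0.4  -0.6] rot units [ 0.0062 -0.0013 -0.0083] F [-1.4  5.   2.7] T [0.74 0.15 0.12] op 0.302
```

Call:
arm_command(steps=[{"hand": 0,"travel": [0.005,0,0],"rotation": [0,0,-0.003]},{"hand": 0,"travel": [0.005,0,0],"rotation": [0,0,-0.003]}])

```text
time: 8.78
eef_pos: [0.5453, -0.041, 0.1194]
tcp_rot: [0.572, -0.418, 0.414, -0.572]
contact_force: [-1.9, 5.3, 2.9]
opening: 0.301
```

```bash
python3 -c "
from h import *
st()"
```

```text
slid mm 22.95 x 0.27 z 0.06 F cy,cx,z 5.6 -0.1 2.9
t 8.775 pos [ 0.5453 -0.041   0.1194] travel units [-0.078   0.0016 -0.0022] mm [-23.4   0.5  -0.7] rot units [ 0.0071 -0.0011 -0.0091] F [-1.9  5.3  2.9] T [0.71 0.17 0.13] op 0.301
```

```bash
python3 - <<'E'
from h import *
p,E=extr("wrist")
im,d=ctrl.read_camera("wrist"); C=cloud("wrist",d,E); cv2.imwrite("pics/w3.png",im)
P=C[d>0]
for lo,hi,l in [(.139,.152,"handle"),(.120,.1335,"block")]:
    m=(P[:,2]>lo)&(P[:,2]<hi)&(abs((P-[.5609,-.0906,0])@CX)<.02)&(abs((P-[.5609,-.0906,0])@CY)<.1)
    q=P[m]-[.5609,-.0906,0]; c=q@CY; print(l,m.sum(),np.percentile(c,[1,50,99]).round(4) if m.sum() else '')
st()
E
```

```text
handle 1251 [0.0439 0.0642 0.0659]
block 6660 [0.0233 0.054  0.0647]
slid mm 23.05 x 0.29 z 0.08 F cy,cx,z 5.6 -0.5 2.3
t 8.825 pos [ 0.5454 -0.041   0.1194] travel units [-0.0783  0.0016 -0.0023] mm [-23.5   0.5  -0.7] rot units [ 0.0071 -0.0012 -0.0089] F [-2.2  5.2  2.3] T [0.71 0.19 0.06] op 0.301
```

View pics/w3.png

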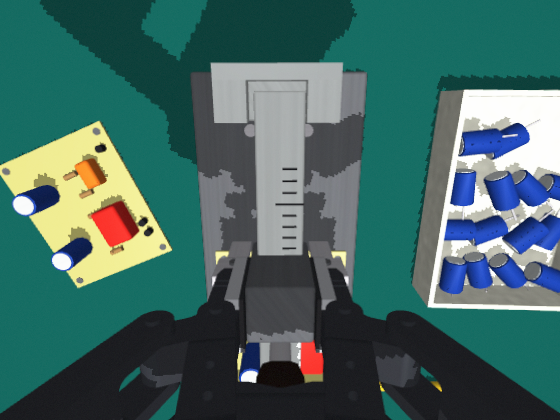

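The jaw block at (280,300) is held in the pads, and the handle's end shows at the bottom. The force is still only the sliding friction, so I'll go on in small steps.

Call:
arm_command(steps=[{"hand": 0,"travel": [0.005,0,0],"rotation": [0,0,-0.003]}])

```text
time: 8.95
eef_pos: [0.5456, -0.0417, 0.1194]
tcp_rot: [0.572, -0.419, 0.414, -0.571]
contact_force: [-2.0, 6.2, 1.8]
opening: 0.301
```

```bash
python3 -c "
from h import *
st()"
```

```text
slid mm 23.75 x 0.28 z 0.06 F cy,cx,z 6.5 0.0 1.8
t 8.95 pos [ 0.5456 -0.0417  0.1194] travel units [-0.0806  0.0016 -0.0023] mm [-24.2   0.5  -0.7] rot units [ 0.0076 -0.0011 -0.0095] F [-2.   6.2  1.8] T [0.76 0.3  0.12] op 0.301
```

Call:
arm_command(steps=[{"hand": 0,"travel": [0.005,0,0],"rotation": [0,0,-0.003]}])

```text
time: 9.07
eef_pos: [0.5456, -0.0419, 0.1194]
tcp_rot: [-0.571, 0.419, -0.414, 0.572]
contact_force: [-2.8, 8.2, 3.6]
opening: 0.302
```

```bash
python3 -c "
from h import *
st()"
```

```text
slid mm 23.91 x 0.29 z 0.09 F cy,cx,z 8.7 -0.1 3.6
t 9.075 pos [ 0.5456 -0.0419  0.1194] travel units [-0.0811  0.0019 -0.0023] mm [-24.3   0.6  -0.7] rot units [ 0.0084 -0.0016 -0.0127] F [-2.8  8.2  3.6] T [1.14 0.31 0.05] op 0.302
```

Call:
arm_command(grip_force=40, steps=[{"hand": 0,"travel": [0.007,0,0],"rotation": [0,0,-0.006]},{"hand": 0,"travel": [0.007,0,0],"rotation": [0,0,-0.006]}])

```text
time: 9.32
eef_pos: [0.5457, -0.042, 0.1195]
tcp_rot: [-0.571, 0.42, -0.413, 0.572]
contact_force: [-2.9, 9.6, 4.4]
opening: 0.296
```

```bash
python3 -c "
from h import *
st()"
```

```text
slid mm 24.06 x 0.33 z 0.16 F cy,cx,z 10.0 0.2 4.4
t 9.325 pos [ 0.5457 -0.042   0.1195] travel units [-0.0816  0.0023 -0.0025] mm [-24.5   0.7  -0.7] rot units [ 0.0107 -0.0023 -0.0186] F [-2.9  9.6  4.4] T [1.18 0.3  0.11] op 0.296
```

Call:
arm_command(steps=[{"hand": 0,"travel": [0.012,0.001,0],"rotation": [0,0,-0.012]},{"hand": 0,"travel": [0.014,0.001,0],"rotation": [0,0,-0.012]}])

```text
time: 9.57
eef_pos: [0.5459, -0.0424, 0.1195]
tcp_rot: [-0.571, 0.423, -0.411, 0.572]
contact_force: [-7.1, 17.1, 9.9]
opening: 0.294
```

```bash
python3 -c "
from h import *
st()"
```

```text
slid mm 24.52 x 0.42 z 0.2 F cy,cx,z 18.4 -1.5 9.9
t 9.575 pos [ 0.5459 -0.0424  0.1195] travel units [-0.0832  0.0029 -0.0028] mm [-25.    0.9  -0.9] rot units [ 0.0155 -0.0042 -0.0272] F [-7.1 17.1  9.9] T [2.22 0.66 0.17] op 0.294
```

The jaw is stopped solidly at 24 mm of travel with an 18 N push. I'll relax and release.

Call:
arm_command(grip_force=25, steps=[{"hand": 0,"travel": [0.002,0,0],"rotation": [0,0,0]},{"hand": 0.4,"travel": [0,0,0],"rotation": [0,0,0]},{"hand": 0.6,"travel": [0,0,0],"rotation": [0,0,0]},{"hand": 0.7,"travel": [0,0,0],"rotation": [0,0,0]}])

```text
time: 10.07
eef_pos: [0.5465, -0.0436, 0.1194]
tcp_rot: [-0.571, 0.421, -0.412, 0.572]
contact_force: [1.1, 0.7, 0.1]
opening: 0.702
```

```bash
python3 -c "
from h import *
st()
to([.5375,-.0189,.2])"
```

```text
slid mm 25.79 x 0.59 z 0.14 F cy,cx,z 0.3 1.2 0.1
t 10.075 pos [ 0.5465 -0.0436  0.1194] travel units [-0.0874  0.0025 -0.0033] mm [-26.2   0.7  -1. ] rot units [ 0.0145 -0.002  -0.0218] F [1.1 0.7 0.1] T [ 0.03 -0.07 -0.02] op 0.702
t 10.075 pos [ 0.5465 -0.0436  0.1194] travel units [-0.0905 -0.2675 -0.0054] mm [-27.1 -80.2  -1.6] rot units [ 0.0145 -0.002  -0.0218] F [1.1 0.7 0.1] T [ 0.03 -0.07 -0.02] op 0.702
```

Rise straight up, back off toward the jaw side, and look.

Call:
arm_command(steps=[{"hand": 0.7,"travel": [0,-0.08,0],"rotation": [0.014,0,-0.022]},{"hand": 0.7,"travel": [0,-0.12,0],"rotation": [0,0,0]},{"hand": 0.7,"travel": [0,-0.15,0],"rotation": [0,0,0]},{"hand": 0.7,"travel": [0.08,-0.05,0],"rotation": [0,0,0]},{"hand": 0.7,"travel": [0.08,0,0],"rotation": [0,0,0]},{"hand": 0.7,"travel": [0,0,0],"rotation": [0,0,0]},{"hand": 0.7,"travel": [0,0,0],"rotation": [0,0,0]}])

```text
time: 10.95
eef_pos: [0.5605, -0.0952, 0.2369]
tcp_rot: [0.572, -0.42, 0.415, -0.569]
contact_force: [0.0, 0.6, -0.3]
opening: 0.698
```

```bash
cat > meas.py <<'E'
from h import *
import sys
p,E=extr("wrist")
im,d=ctrl.read_camera("wrist"); C=cloud("wrist",d,E); cv2.imwrite(sys.argv[1],im); np.savez("wl.npz",im=im,d=d,C=C,E=E)
P=C[d>0]
for lo,hi,l in [(.139,.152,"handle"),(.120,.1335,"block"),(.094,.103,"beam")]:
    m=(P[:,2]>lo)&(P[:,2]<hi)&(abs((P-[.5609,-.0906,0])@CX)<.04)&(abs((P-[.5609,-.0906,0])@CY)<.15)
    q=P[m]; b=cv2.minAreaRect(q[:,:2].astype(np.float32)); print(l,m.sum(),np.round(b[0],4),np.round(b[1],4),round(b[2],2),np.median(q[:,2]).round(4))
E
python3 meas.py pics/w4.png; python3 -c "
from h import *
to([.5609,-.0906,.136])"
```

```text
handle 2359 [ 0.5615 -0.0918] [0.0197 0.0542] 18.48 0.1445
block 1601 [ 0.5483 -0.0511] [0.027  0.0434] 17.56 0.1251
beam 6474 [ 0.5568 -0.0809] [0.0499 0.2475] 17.76 0.0971
t 11.0 pos [ 0.5603 -0.0951  0.2368] travel units [-0.0128  0.3358  0.0089] mm [ -3.8 100.8   2.7] rot units [ 0.0152 -0.01   -0.0046] F [-0.4  1.  -0. ] T [-0.    0.01 -0.06] op 0.701
```

View pics/w4.png

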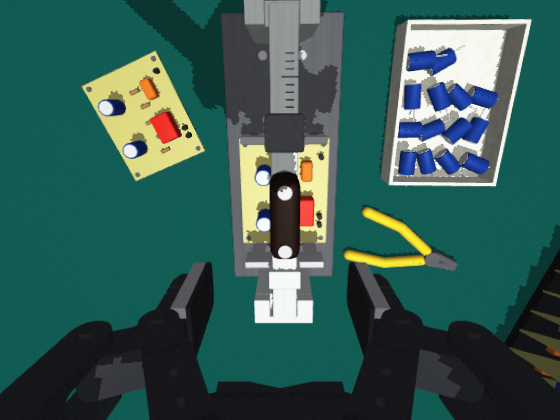

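```bash
python3 - <<'E'
from h import *
D=np.load("wl.npz"); C=D['C'];d=D['d'];P=C[d>0]-[.5615,-.0918,0]; x=P@CX;y=P@CY;z=P[:,2]
for lo,hi,a,b,l in [(.12,.1335,.032,.08,"block"),(.139,.152,-.04,.04,"handle"),(.03,.048,-.1,.08,"board")]:
    m=(z>lo)&(z<hi)&(abs(x)<(.045 if l=="board" else .02))&(y>a)&(y<b)
    print(l,m.sum(),np.percentile(y[m],[0,2,50,98,100]).round(4),np.percentile(x[m],[1,99]).round(4),np.median(z[m]).round(4))
E
python3 -c "
from h import *
im,d=ctrl.read_camera('wrist')
cv2.imwrite('pics/w4c.png',cv2.resize(im[100:300,200:360],(640,800))[:600])
to([.5615,-.0918,.137])"
```

```text
block 1489 [0.0407 0.0417 0.0533 0.0644 0.0646] [-0.0128  0.0127] 0.1251
handle 2359 [-0.0271 -0.0248  0.0021  0.0258  0.0271] [-0.0095  0.0098] 0.1445
board 4478 [-0.0911 -0.0895 -0.0076  0.0346  0.045 ] [-0.0394  0.0397] 0.0412
t 11.05 pos [ 0.5604 -0.0947  0.2371] travel units [-0.0073  0.3335  0.009 ] mm [ -2.2 100.1   2.7] rot units [ 0.0145 -0.0091 -0.0044] F [-0.1 -0.5 -0.2] T [ 0.03  0.05 -0.02] op 0.7
```

View pics/w4c.png

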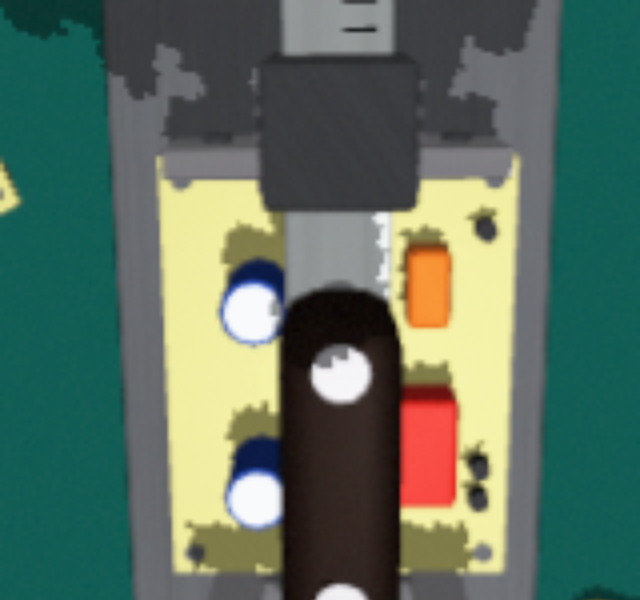

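The gap from block to handle measures 13 to 14 mm, as expected when shut, and the board sits square between both finger pairs. Descending onto the handle.

Call:
arm_command(steps=[{"hand": 0.6,"travel": [-0.007,0.08,0.009],"rotation": [0.014,-0.009,-0.004]},{"hand": 0.6,"travel": [0,0.1,0],"rotation": [0,0,0]},{"hand": 0.6,"travel": [0,0.06,0],"rotation": [0,0,0]},{"hand": 0.6,"travel": [0,0,0],"rotation": [0,0,0]},{"hand": 0.6,"travel": [0,0,0],"rotation": [0,0,0]}])

```text
time: 11.68
eef_pos: [0.5617, -0.0898, 0.162]
tcp_rot: [0.572, -0.416, 0.415, -0.572]
contact_force: [0.3, 0.8, -0.0]
opening: 0.602
```

```bash
python3 -c "
from h import *
to([.5615,-.0918,.136])"
```

```text
t 11.675 pos [ 0.5617 -0.0898  0.162 ] travel units [ 0.0062  0.0868 -0.0026] mm [ 1.9 26.  -0.8] rot units [ 0.0025  0.0051 -0.0031] F [ 0.3  0.8 -0. ] T [ 0.05  0.04 -0.  ] op 0.602
```

Call:
arm_command(steps=[{"hand": 0.6,"travel": [0.006,0.04,-0.003],"rotation": [0.002,0.004,-0.003]},{"hand": 0.6,"travel": [0,0.044,0],"rotation": [0,0,0]},{"hand": 0.6,"travel": [0,0,0],"rotation": [0,0,0]},{"hand": 0.6,"travel": [0,0,0],"rotation": [0,0,0]}])

```text
time: 12.18
eef_pos: [0.5625, -0.0924, 0.1372]
tcp_rot: [-0.571, 0.415, -0.417, 0.572]
contact_force: [-0.6, -0.6, 0.4]
opening: 0.599
```

```bash
python3 -c "
from h import *
to([.5615,-.0918,.136])"
```

```text
t 12.175 pos [ 0.5625 -0.0924  0.1372] travel units [-0.003   0.0039 -0.0026] mm [-0.9  1.2 -0.8] rot units [-0.0052  0.0005  0.0044] F [-0.6 -0.6  0.4] T [-0.07 -0.03 -0.04] op 0.599
```

Call:
arm_command(grip_force=80, steps=[{"hand": 0.6,"travel": [-0.002,0.003,-0.003],"rotation": [-0.006,0,0.005]},{"hand": 0.5,"travel": [0,0,0],"rotation": [0,0,0]},{"hand": 0.4,"travel": [0,0,0],"rotation": [0,0,0]},{"hand": 0.3,"travel": [0,0,0],"rotation": [0,0,0]},{"hand": 0.2,"travel": [0,0,0],"rotation": [0,0,0]},{"hand": 0.1,"travel": [0,0,0],"rotation": [0,0,0]},{"hand": 0,"travel": [0,0,0],"rotation": [0,0,0]},{"hand": 0,"travel": [0,0,0],"rotation": [0,0,0]}])

```text
time: 13.18
eef_pos: [0.562, -0.0923, 0.1374]
tcp_rot: [-0.572, 0.416, -0.416, 0.572]
contact_force: [-0.4, 0.0, 0.5]
opening: 0.22
```

```bash
python3 -c "
from h import *
to([.5615,-.0918,.136])"
```

```text
t 13.175 pos [ 0.562  -0.0923  0.1374] travel units [-0.0019  0.0047 -0.001 ] mm [-0.6  1.4 -0.3] rot units [-0.0014  0.0006  0.0012] F [-0.4  0.   0.5] T [-0.02 -0.01 -0.03] op 0.22
```

Call:
arm_command(steps=[{"hand": 0,"travel": [0,-0.015,0],"rotation": [0,0,0]},{"hand": 0,"travel": [0,-0.015,0],"rotation": [0,0,0]},{"hand": 0,"travel": [0,-0.02,0],"rotation": [0,0,0]},{"hand": 0,"travel": [0,-0.02,0],"rotation": [0,0,0]}])

```text
time: 13.68
eef_pos: [0.5582, -0.0907, 0.1535]
tcp_rot: [0.573, -0.419, 0.412, -0.571]
contact_force: [0.8, -0.1, -6.8]
opening: 0.221
```

```bash
python3 -c "
from h import *
to([.562,-.0923,.2374])"
```

```text
t 13.675 pos [ 0.5582 -0.0907  0.1535] travel units [ 0.0071 -0.2798  0.0083] mm [  2.1 -84.    2.5] rot units [ 0.0153  0.0011 -0.0124] F [ 0.8 -0.1 -6.8] T [-0.05 -0.03  0.01] op 0.221
```

Call:
arm_command(steps=[{"hand": 0,"travel": [0.003,-0.02,0.004],"rotation": [0.015,0,-0.012]},{"hand": 0,"travel": [0.002,-0.025,0.003],"rotation": [0.004,0,-0.003]},{"hand": 0,"travel": [0.002,-0.025,0.003],"rotation": [0.004,0,-0.003]},{"hand": 0,"travel": [0.002,-0.025,0.003],"rotation": [0.004,0,-0.003]}])

```text
time: 14.18
eef_pos: [0.5626, -0.0922, 0.184]
tcp_rot: [-0.571, 0.413, -0.419, 0.573]
contact_force: [-0.5, -0.3, -6.8]
opening: 0.223
```

```bash
python3 -c "
from h import *
to([.562,-.0923,.2374])"
```

```text
t 14.175 pos [ 0.5626 -0.0922  0.184 ] travel units [ 0.0004 -0.1778 -0.0009] mm [  0.1 -53.4  -0.3] rot units [-0.0121  0.0008  0.0099] F [-0.5 -0.3 -6.8] T [-0.04 -0.03 -0.02] op 0.223
```

Call:
arm_command(steps=[{"hand": 0,"travel": [0,-0.03,0],"rotation": [-0.008,0,0.006]},{"hand": 0,"travel": [0,-0.03,0],"rotation": [0,0,0]},{"hand": 0,"travel": [0,-0.03,0],"rotation": [0,0,0]},{"hand": 0,"travel": [0,-0.03,0],"rotation": [0,0,0]}])

```text
time: 14.68
eef_pos: [0.5625, -0.0922, 0.2228]
tcp_rot: [-0.572, 0.415, -0.417, 0.572]
contact_force: [-0.5, 0.5, -8.0]
opening: 0.225
```

```bash
python3 -c "
from h import *
to([.562,-.0923,.2374])"
```

```text
t 14.675 pos [ 0.5625 -0.0922  0.2228] travel units [-0.0001 -0.0487 -0.0016] mm [ -0.  -14.6  -0.5] rot units [-0.0039  0.0006  0.0037] F [-0.5  0.5 -8. ] T [-0.07 -0.03  0.03] op 0.225
```

Call:
arm_command(steps=[{"hand": 0,"travel": [0,-0.022,-0.001],"rotation": [-0.003,0,0.003]},{"hand": 0,"travel": [0,-0.014,0],"rotation": [0,0,0]},{"hand": 0,"travel": [0,0,0],"rotation": [0,0,0]},{"hand": 0,"travel": [0,0,0],"rotation": [0,0,0]},{"hand": 0,"travel": [0,0,0],"rotation": [0,0,0]}])

```text
time: 15.3
eef_pos: [0.5621, -0.0923, 0.2346]
tcp_rot: [-0.572, 0.416, -0.416, 0.572]
contact_force: [0.4, -0.2, -6.8]
opening: 0.222
```

```bash
python3 -c "
from h import *
to([.562,-.0923,.2374])"
```

```text
t 15.3 pos [ 0.5621 -0.0923  0.2346] travel units [-0.0001 -0.0095 -0.0004] mm [-0.  -2.8 -0.1] rot units [-0.0012  0.0006  0.0008] F [ 0.4 -0.2 -6.8] T [-0.05  0.03 -0.05] op 0.222
```

Call:
arm_command(steps=[{"hand": 0,"travel": [0,-0.01,0],"rotation": [0,0,0]},{"hand": 0,"travel": [0,0,0],"rotation": [0,0,0]},{"hand": 0,"travel": [0,0,0],"rotation": [0,0,0]},{"hand": 0,"travel": [0,0,0],"rotation": [0,0,0]},{"hand": 0,"travel": [0,0,0],"rotation": [0,0,0]},{"hand": 0,"travel": [0,0,0],"rotation": [0,0,0]}])

```text
time: 16.05
eef_pos: [0.5619, -0.0922, 0.2371]
tcp_rot: [0.572, -0.416, 0.416, -0.572]
contact_force: [0.0, -0.2, -6.0]
opening: 0.221
```

```bash
python3 - <<'E'
from h import *
to([.562,-.0923,.2374])
for n in ["wrist","top","scene"]:
    p,E=extr(n); im,d=ctrl.read_camera(n); C=cloud(n,d,E)
    if n=="wrist": cv2.imwrite("pics/w5.png",im); 
    else:
        u,v=proj(n,[.56,-.09,.18])[0].astype(int); cv2.imwrite(f"pics/{n}5.png",cv2.resize(im[v-60:v+60,u-70:u+70],(700,600),interpolation=cv2.INTER_CUBIC))
    for t in ["board","clamp"]:
        for m in ctrl.masks_of(n,t)[:1]:
            r=m['region']&(d>0); P=C[r]; q=P-[.562,-.0923,0]; x=q@CX;y=q@CY;z=P[:,2]
            k=(abs(z-.142)<.012) if t=="board" else (abs(z-.197)<.012)
            if k.sum()<30: print(n,t,m['score'],"few",np.median(z)); continue
            A_=np.c_[x,y,np.ones(len(x))][k]; w=np.ones(len(A_),bool)
            for _ in range(6):
                c=np.linalg.lstsq(A_[w],z[k][w],rcond=None)[0]; w=abs(A_@c-z[k])<.003
            print(n,t,round(m['score'],2),"n",w.sum(),"slope deg x,y",np.degrees(c[:2]).round(2),"z",c[2].round(4),"y range",y[k].min().round(3),y[k].max().round(3))
to([.562,-.0923,.2374]); print(ctrl.get_state()['dq'].round(4))
E
```

```text
t 16.05 pos [ 0.5619 -0.0922  0.2371] travel units [ 0.0005 -0.0011  0.0003] mm [ 0.1 -0.3  0.1] rot units [ 0.0007  0.0007 -0.0005] F [ 0.  -0.2 -6. ] T [-0.04 -0.06  0.03] op 0.221
wrist board 0.77 n 4980 slope deg x,y [0.12 0.07] z 0.1409 y range -0.04 0.033
wrist clamp 0.97 n 7801 slope deg x,y [-0.09 -1.05] z 0.1984 y range -0.075 0.115
top board 0.52 few 0.19831714829978297
top clamp 0.74 n 132 slope deg x,y [1.51 0.56] z 0.197 y range 0.023 0.134
scene clamp 0.84 n 305 slope deg x,y [-4.19  0.08] z 0.1991 y range -0.109 0.132
t 16.5 pos [ 0.5619 -0.0922  0.2371] travel units [ 0.0005 -0.001   0.0003] mm [ 0.1 -0.3  0.1] rot units [ 0.0006  0.0007 -0.0004] F [-0.   0.6 -6.6] T [-0.03 -0.02  0.03] op 0.219
[-0.0006 -0.0009 -0.0009 -0.0004  0.0004  0.0008]
```

View pics/w5.png

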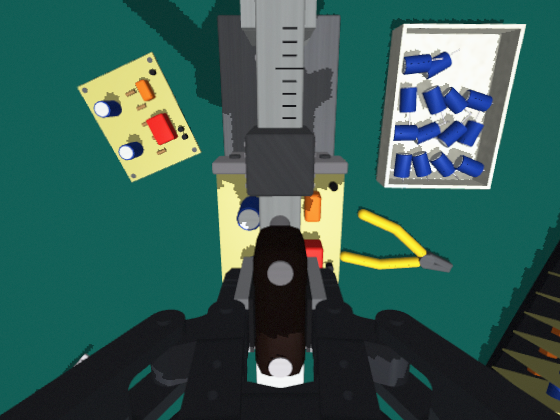

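View pics/scene5.png

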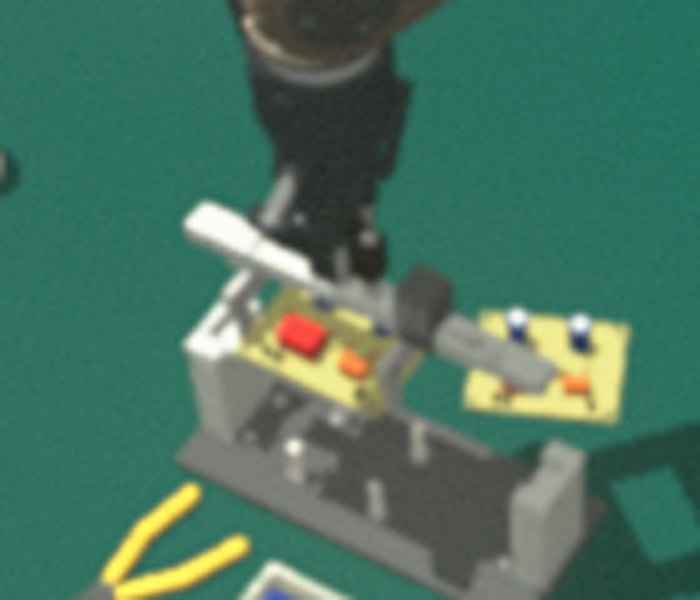

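View pics/top5.png

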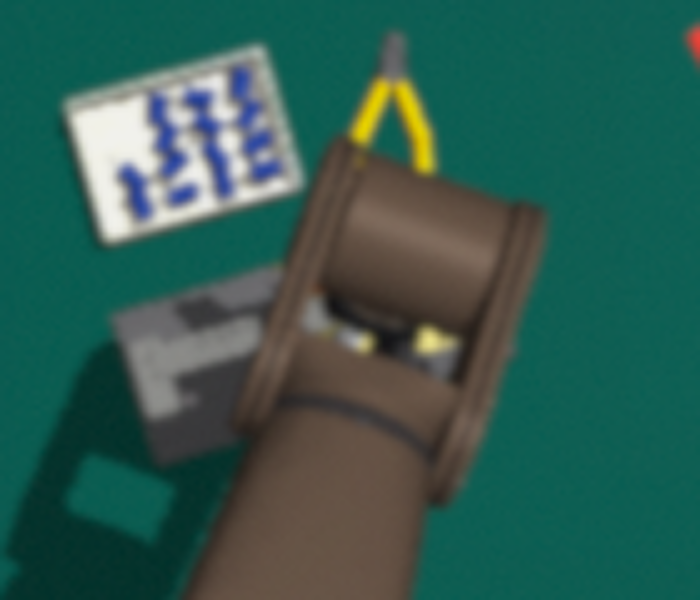

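The pictures show the clamp clear of the stand with the board held between both finger pairs. The board is level to about 0.1° and 100 mm up, and everything else lies where it was. Handing in.

```bash
python3 -c "
from plant import ctrl
print(ctrl.sign_off()); print(ctrl.get_state()['time'])"
```

```text
the job is handed in; nothing more can be done
None
the job is handed in; nothing more can be done
```

The board is nipped in the clamp, and the arm is holding it by the black handle about 10 cm above the stand. I handed the job in at about 16.5 s of the 42 s allowed.

- **Closing the jaw:** I slid the jaw shut by its block at about 5 N until the force rose. It stopped hard, and I finished with an 18 N push. Afterwards the gap from block to handle measured 13–14 mm (14 mm expected when shut), and the board sat square between both pairs of fingers. The clamp shifted about 1.4 mm in its saddles during the push, within their play.
- **Lifting:** I gripped the handle at 80 N and lifted straight up. The tool strayed about 4 mm sideways and tilted about half a degree early in the lift, and I corrected both.
- **Final checks:** the tool rose 99.7 mm, and the board's measured height rose the same amount, from 0.041 to 0.141 m. The board slopes about 0.1°, the wrist carries 6–7 N (clamp plus board), and the arm was still. In the last pictures the other things on the bench that were in view look unmoved.
- **Checks that disagreed or failed:** plane fits to the clamp gave slopes of about 1° (wrist camera), 1.5° (top) and 4° (scene). I put these down to mixed surfaces in the fits and trusted the board fit and the tool's orientation instead. The top camera saw too little of the board past the arm to confirm it was level, and the board detector found nothing in the scene camera's picture.

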